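# Unpin and unlid the spare-battery box

## Robot

A 7-joint arm with a two-finger parallel gripper is mounted at the origin on a cart in front of the work surface, level with it; the furniture and walls round the work are solid. World frame = base frame: x ahead of the robot, y to its left, z up, the work surface at z = 0. Lengths are in mm, angles in rad, forces in N, time in s.
With the tool pointing down it reaches from about 400 to 875 mm from the base axis. Payload 4.4 kg.
Tool frame: the origin (TCP) lies midway between the tips of the shut fingers; the grasp point (between the pads) lies 19 mm behind it; z points along the fingers, y is the line along which they close (so a half turn about z gives the same grasp; the last joint's range is limited). The gripper opens to 85 mm and grips with 20 to 120 N. Pads are 22 mm wide; open, the fingers measure 114 mm over their backs; the gripper's body (76 mm by 85 mm) begins 54 mm behind the grasp point. The pads swing forward as they close: fully open they stand 13 mm farther back than shut.
Start: joints at [1.065, 0.628, 0.038, 1.517, -0.027, 0.996, -0.02], TCP at [276.771, -588.146, 231.313] pointing down, gripper open.
Joint ranges: [-3.06, 3.06], [-0.37, 2.12], [-1.25, 1.32], [0.18, 2.47], [-1.1, 4.24], [0.23, 1.98], [-2.94, 2.94]. Speed limits (rad/s): [2.57, 2.57, 3.14, 3.14, 3.14, 3.14, 3.14].

## Interface

Orientations are given as [roll, pitch, yaw] about the fixed x, y, z axes, in that order (R = Rz(yaw) Ry(pitch) Rx(roll)).
In Python, from cell import telemetry, eyes, ctrl, finder gives the robot as it stands.
- The arm moves only by the tool move_arm, never from a script. Its argument "steps" is a list of rows, each a list of 7 numbers: the turn, a rotation vector about the world's x, y, z in degrees, then the shift along the world's x, y, z in m, then the finger opening in m, from 0 to 0.0854. A call has 1 to 5 rows; each row shifts and turns the commanded pose from where the row before left it; what a row does not reach is not made up. A row lasts 1/10 s, in which the tool goes at most 50 mm and 8.59 degrees, less where a joint would pass 70% of its speed; a pose out of reach is approached as far as the arm can. A call with a gripper value outside its range is refused whole. The fingers move at their own pace and stop on an object; the grip force is fixed at half the most. Time passes only in rows, so rows that do not move let the fingers close. It gives the time, the measured TCP pose, the force, the opening and the grip force at its end, in the units of the state.
- telemetry.read_state(): the state, without advancing time (a new reading comes with each control period).
- eyes.get_image(name): name is "scene" or "top" or "wrist"; returns (picture, depth): 480x640x3 uint8, blue, green, red; 480x640 float32, mm along the optical axis (not along the pixel's ray), 0 where there is no reading.
- eyes.calibration(name): a dict with "fx", "fy", "cx", "cy" (pixels), "position" and "attitude" of the camera in the world. Camera axes: x right, y down, z forward; pixel columns grow to the right and rows downward; lengths in mm; the calibration is good to about 2 mm. A picture is of the moment at which its call begins: read the wrist's pose just before it. calibration takes no time and is no camera call; for the wrist camera it gives the pose at the moment of the call.
- ctrl.finish_job(): hands the job in; it is judged then, once.
Trained networks look in the newest picture that a camera, given by its name, has taken for a name from the list of things; names that differ only in an ending like _2 or _b are one class to them, and where a whole thing is asked for, a point or a joint stands for the part that bears it (a point fixed in the world has none). Each returns a list of dicts, best first, with "confidence" (0 to 1); they miss things now and then, are a little off and sometimes report something else, mostly with a low value. They report only what shows in the picture. A call takes as long as a camera call.
- finder.boxes_of(camera, name): "location" ([x, y, z] in mm, in the coordinates of the camera as it stood for that picture, good to about 4 mm: the middle of the surface that is visible of it).
- finder.cut_out(camera, name): "mask" (480x640 bool, what is visible of it).
- finder.pinpoint(camera, name): "location" ([x, y, z] in mm, in the coordinates of the camera as it stood for that picture, good to about 4 mm: a listed point, or the origin of a listed thing).
The state is a dict: "clock": time; "qpos": joint angles; "qd": joint speeds; "tau": joint torques, N m; "eef_pos": TCP position; "tool_rot": TCP orientation; "force": force on the tool from outside, world axes, zero at the start; "torque": the same for the moment, N m; "width": finger opening in mm; "gripper_force": force on a finger pad.
Only numpy, scipy, OpenCV 4.12 (cv2) and the standard library are available. Lean on these libraries where they do the work, as an engineer would, in place of code of your own. Each camera call takes 0.05 s, during which the arm holds its last target. There are 200 camera calls.

## Task

Open the grey steel battery box that leans on the wire stand: pull the retaining pin out of the hasp staple at its front and put the pin in the round steel parts dish so that it is not lost, and lift the lid off and set it down gently, flat and right way up, on the clear bench beside the box. Leave the other things on the bench where they are.

Things in the scene. Friction and masses are not known exactly. Their poses are not given: they have to be found in the camera images.
- box: The box under the lid: grey sheet steel, 140 x 150 x 55 mm, fixed on a wire stand, sloping 25 degrees down to its front. Origin: centre of its rim's plane. x: up the slope, away from the front wall; y: along the front wall, left seen from the front; z: square to the rim, leaning 25 degrees to the front. The lid lifts off along +z. A lamp head hangs 280 mm above the bench over its rear left corner.
- staple (a point): Staple: an upright loop of 5 mm steel bar on a bracket at the middle of the front wall, standing in the box's x-z plane, up through the slot of the lid's hasp plate. This point: middle of its eye (12 mm wide), 95 mm in front (-x) of the rim's centre and 16.5 mm above the rim plane. The loop's top is 28 mm above the rim plane. Axes as box.
- pin_knob (a point): Middle of the retaining pin's black knob, on the pin's axis. Knurled knob 17 mm across, 21 mm long, then a 23 mm flange at its outer end. At the start it lies 37 to 42 mm from the staple along the box's +y and 13.5 mm above the lid's top face (the lid is below only its rear side); the hasp's ribs end 19 mm from it along the pin; in front, beside and above it is free.
- pin_tip (a point): The bare end of the retaining pin's rod, 69 mm from the middle of the knob, along the pin's -y.
- pin: The loose retaining pin, 82 mm long, about 35 g: a 7 mm steel rod with a collar and a black knob. It lies level through the staple, cradled in notches in the hasp plate's two upturned ribs, along the box's y. Origin on its axis, 32 mm from the tip; y runs to the knob end. It draws freely out along the box's +y (some newtons at most) and is clear of the hasp after 50 mm.
- lid_grip (a point): Middle of the bar of the lid's black bridge handle. Flat-sided bar 12 mm wide (lid's x), 84 mm long (y), 14 mm high (z), 22 mm clear below it, 64 mm between its two posts. The point is 29 mm above the lid's top face and 44 mm above its skirt's lower edge, so 44 mm above the bench when the lid stands flat on it. Axes as lid.
- lid: The loose lid, grey sheet steel, 0.25 to 0.45 kg, 150 x 160 mm, with a 12 mm deep skirt round the box's rim (2 mm play). A steel hasp plate, 36 mm wide, reaches 40 mm beyond its front edge and sits over the staple (3 mm play); the lid is clear of it after 30 mm along the box's z. Origin: centre of the sheet's underside; z up out of its top; x away from the hasp.
- dish_floor (a point): Middle of the parts dish's inner floor, 4 mm above the bench.
- dish: The parts dish: plain round steel dish, loose on the bench, 118 mm across and 22 mm high; inside 94 mm across at the floor, 112 mm at the rim. Origin under its centre.
- tip_pot: Bystander: dark open pot, 62 mm across, 40 mm high, in front of the box to its right. Origin under its centre, on the bench.
- reel: Bystander: solder reel lying flat, 60 mm across, 28 mm high. Origin under its centre.
- spout_bottle: Bystander: white bottle with a tall spout, 40 mm across, 126 mm high. Origin under its centre.
- amber: Bystander: small bottle with a screw cap, 43 mm across, 74 mm high. Origin under its centre.
- tweezers: Bystander: tweezers lying flat, 125 mm long (y), 14 mm wide, 9 mm high. Origin under the middle.
- brush: Bystander: brush lying flat, 160 mm long (y), 12 mm wide, 9 mm high. Origin under its middle.

How it is judged (in metres and radians):
On the way, in this order (a step that is already met when the one before it is completed fails the run):
1. the pin is drawn right out of the staple while the lid still sits on the box (distance between pin_knob and staple above 0.08 m and z of lid_grip in the frame of box below 0.045 m), for 0.1 s.
2. the lid is lifted clear of the staple ((z of lid_grip in the frame of box above 0.06 m or horizontal distance between lid_grip and box above 0.12 m)), for 0.1 s.
At the end, for the whole second after the job is handed in: The lid lies on the bench right way up and flat (within 6 degrees, handle less than 54 mm above the bench), the whole pin lies inside the parts dish (knob and tip within its rim), and lid, pin and dish are at rest and released (angle between lid_grip's own z axis and vertical below 0.1 rad and height (world z) of lid_grip between 0.03 and 0.054 m and horizontal distance between pin_knob and dish_floor below 0.056 m and horizontal distance between pin_tip and dish_floor below 0.058 m and height (world z) of pin_knob between 0 and 0.035 m and linear speed of each of lid, pin, dish below 0.02 m/s); the robot touches nothing.
It fails at once if the lid is dropped (it falls faster than 0.7 m/s with no finger on it) (linear speed of lid above 0.7 m/s and contact force between the fingers and lid below 0.05 N).
It fails at once if another thing on the bench is pushed more than 25 mm or knocked over (distance of any of tip_pot, reel, spout_bottle, amber, tweezers, brush from where it was at the start of the episode above 0.025 m or angle between any of tip_pot, reel, spout_bottle, amber, tweezers, brush's own z axis and vertical above 0.5 rad).
It also fails if it takes over 72 s, if anything falls off the work surface, if the arm or the gripper's body presses on something with over 40 N, if the wrist force passes 120 N, or if a joint passes its speed limit or range.

## Working session

There is one attempt and no reset: what is moved stays moved. The work goes in short steps, Python scripts to look and compute and a tool call to move; the robot and the scene stay as the last step left them, time stands still between calls to the robot, and variables do not carry over. Pictures are saved under pics/ and viewed, at most 11 in all, crops included, and the job is handed in when it is done.

Besides the shell and the picture viewer there is one more tool, called after "Request:" by a JSON object that holds its "api" and its "payload", one argument or row to a line. move_arm: Moves the arm, as the interface text tells. Its arguments: {"type":"object","properties":{"steps":{"type":"array"}},"required":["steps"]}

```bash
ls; mkdir -p pics; cat > h.py <<'E'
import numpy as np, cv2
from scipy.spatial.transform import Rotation as R
from cell import telemetry, eyes, ctrl, finder
def cam(n):
    c=eyes.calibration(n); a=np.array(c["attitude"],float)
    M=a if a.shape==(3,3) else R.from_euler('xyz',a).as_matrix()
    return c,M,np.array(c["position"],float)
def pts(n,names,f=finder.pinpoint):
    c,M,p=cam(n)
    for k in names:
        r=f(n,k)[:2]
        print(n,k,[(round(d["confidence"],2),np.round(M@np.array(d["location"])+p,0).tolist()) for d in r])
E
python3 - <<'E'
from h import *
for n in ("scene","top"):
    print(eyes.calibration(n)); im,d=eyes.get_image(n); cv2.imwrite(f"pics/{n}0.png",im)
    pts(n,["box","staple","pin_knob","pin_tip","pin","lid_grip","lid","dish_floor","tip_pot","reel","spout_bottle","amber","tweezers","brush"])
print(telemetry.read_state())
E
```

```text
pics
{'fx': 527.8683493179684, 'fy': 527.8683493179684, 'cx': 318.95021103259353, 'cy': 239.9044590563301, 'position': array([-114.10473653,  731.44420671, 1166.45200392]), 'attitude': array([-2.48512641, -0.01516327, -2.14472506])}
scene box []
scene staple [(0.7, [531.0, 152.0, 67.0]), (0.65, [609.0, 523.0, -2.0])]
scene pin_knob [(0.64, [525.0, 189.0, 68.0])]
scene pin_tip [(0.55, [538.0, 120.0, 71.0])]
scene pin [(0.51, [528.0, 156.0, 69.0])]
scene lid_grip [(0.72, [606.0, 164.0, 122.0])]
scene lid [(0.91, [617.0, 169.0, 99.0]), (0.62, [383.0, 241.0, 4.0])]
scene dish_floor [(0.68, [387.0, 241.0, 1.0])]
scene tip_pot [(0.85, [468.0, 39.0, -5.0])]
scene reel [(0.57, [495.0, 537.0, -2.0])]
scene spout_bottle [(0.93, [632.0, -46.0, -3.0])]
scene amber [(0.53, [707.0, -11.0, 0.0])]
scene tweezers [(0.45, [396.0, 413.0, 0.0])]
scene brush [(0.77, [609.0, 525.0, 1.0]), (0.48, [494.0, 540.0, -3.0])]
{'fx': 583.1988292170461, 'fy': 583.1988292170461, 'cx': 307.673906216881, 'cy': 234.37663930474747, 'position': array([ 300.99219227,  273.68342559, 1301.39908594]), 'attitude': array([-2.9
[... 753 characters left out ...]
.5, 'qpos': array([ 1.06518189,  0.62838099,  0.03851354,  1.51739464, -0.02698689,
        0.99635026, -0.0200156 ]), 'qd': array([ 5.37278664e-04,  1.43720028e-04, -2.69788990e-05, -5.04843849e-05,
        1.32608209e-03, -2.60131102e-04,  4.71454883e-04]), 'tau': array([ 9.59955796e-04, -5.63259459e+01,  1.22562859e+00, -1.93777388e+01,
        1.08303069e-02,  1.64227076e-03, -1.61936845e-05]), 'eef_pos': array([ 276.76590394, -588.13464887,  231.32772138]), 'tool_rot': array([-3.14157766e+00, -1.80259285e-05,  4.39770128e-01]), 'force': array([-0.46593911, -0.30718544,  0.46063205]), 'torque': array([0.01216632, 0.06226145, 0.01307875]), 'gripper_force': 0.0, 'width': 85.92257360238281}
```

View pics/scene0.png

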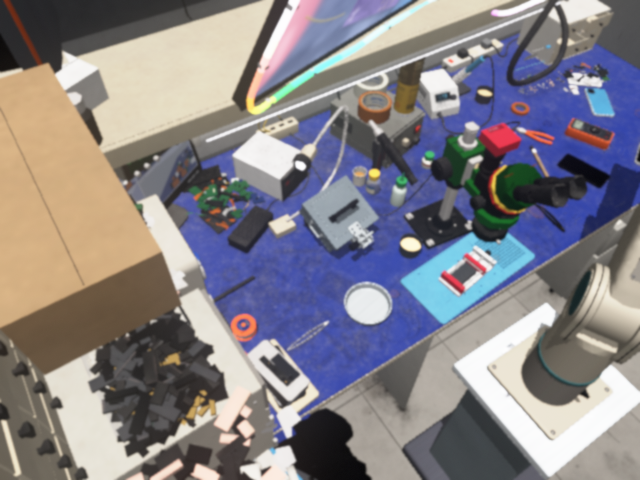

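View pics/top0.png

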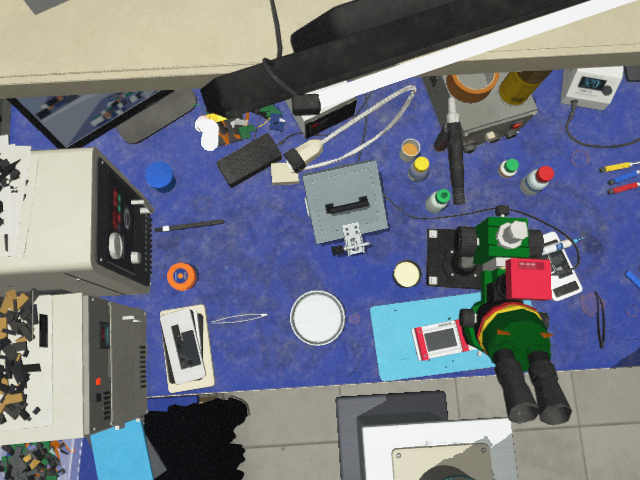

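The views agree: the box's handle is at top px (348,205), hasp and dark knob at (338,250), dish at (317,318). The microscope at (500,320) stands between the arm and the box, and clear bench lies left of the box around px (255,250). Next is a height map for the travel path and the box yaw.

```bash
cat >> h.py <<'E'
def cloud(n,d):
    c,M,p=cam(n); v,u=np.mgrid[:480,:640]
    P=np.stack([(u-c["cx"])/c["fx"]*d,(v-c["cy"])/c["fy"]*d,d],-1)@M.T+p
    P[d<=0]=np.nan; return P
E
python3 - <<'E'
from h import *
C=[]
for n in ("top","scene"):
    im,d=eyes.get_image(n); P=cloud(n,d); C.append(P.reshape(-1,3))
    if n=="top":
        m=finder.cut_out("top","lid")[0]["mask"]; Q=P[m]; Q=Q[np.isfinite(Q[:,0])]
        cn=np.median(Q,0); A=Q[np.abs(Q-cn).max(1)<90]
        for _ in range(5):
            co=np.linalg.lstsq(np.c_[A[:,:2],np.ones(len(A))],A[:,2],rcond=None)[0]
            r=A[:,2]-np.c_[A[:,:2],np.ones(len(A))]@co; A=A[np.abs(r)<max(3,r.std()*1.5)]
        nn=np.array([-co[0],-co[1],1]);nn/=np.linalg.norm(nn);print("normal",nn,"centre",A.mean(0),"yaw",np.degrees(np.arctan2(-nn[1],-nn[0])),"tilt",np.degrees(np.arccos(nn[2])),len(A))
        print("rect",cv2.minAreaRect(A[:,:2].astype(np.float32)))
        bm=finder.cut_out("top","brush");tw=finder.cut_out("top","tweezers")
        for k in (bm,tw):
            Z=P[k[0]["mask"]];print(k[0]["confidence"],np.nanmin(Z,0),np.nanmax(Z,0))
C=np.concatenate(C);C=C[np.isfinite(C[:,0])]
xs=range(-100,800,50);ys=range(600,-750,-50)
print("y:     ",*["%4d"%y for y in ys])
for x in reversed(xs):
    row=[]
    for y in ys:
        s=C[(C[:,0]>=x)&(C[:,0]<x+50)&(C[:,1]>=y)&(C[:,1]<y+50)]
        row.append("%4d"%s[:,2].max() if len(s) else "   .")
    print("x%5d "%x,*row)
E
```

```text
normal [-0.41404011 -0.06671735  0.90781032] centre [621.33781214 166.89902772  99.59995972] yaw 9.153807225924462 tilt 24.795512910611322 3501
rect ((607.2034912109375, 164.11459350585938), (163.01797485351562, 159.72933959960938), 9.37414264678955)
0.83 [601.0871264  444.01742018  -1.05318683] [619.93347758 587.87672121  15.92434158]
0.66 [325.87692275 179.19800801  -5.35767434] [447.78651879 300.26306751  29.56833887]
y:       600  550  500  450  400  350  300  250  200  150  100   50    0  -50 -100 -150 -200 -250 -300 -350 -400 -450 -500 -550 -600 -650 -700
x  750   455  455  454  456  454  454  454  454  452  452  504  533  561  568  547  454  455  455  454  453  453  453  448  431  407  403  378
x  700   452  451  453  453  453  453  477  642  652  576  601  612  600  574  453  453  452  452  453  450  454  448  450  435  437  404  174
x  650   385  346    8    7  537  597  588  664  775  663  768  766   77   79  133    8   24   71  105    8    6   15  335  408  433    7    7
x  600   386  351   15   14   10  704  684  831  782  782  776  109   11  130  113    7    8   67  104 
[... 1341 characters left out ...]
 49   48   32 -740 -744 -744 -745 -743    8    7   16   15   16   17    9    6 -744 -745 -744 -744 -762 -749 -750 -748 -743 -746
x   50    50   48   35   23 -148 -745 -744 -745 -745    7   17   19  400  493  486  464    4 -748 -746 -746 -748 -758 -753 -752    . -742 -746
x    0     .    . -749  -76 -743 -744 -742 -744 -740    5   18  395  451  482   19   15    4    .    .    .    . -743 -746 -747 -744 -744 -747
x  -50     .    . -753 -333 -745 -744 -743 -744 -742    4   16  376  429    .    .    .    .    .    .    .    . -747 -745 -744 -746 -745 -746
x -100     .    . -756 -744 -743 -744 -745 -745 -747    4   14   18  371  160   19   11    3    .    .    .    . -743 -744 -747 -741 -746 -743
```

```bash
python3 - <<'E'
import numpy as np
a=np.radians(np.linspace(-65,20,17)); p=520*np.c_[np.cos(a),np.sin(a)]
print(np.round(np.diff(p,axis=0)/1000,3).tolist())
E
```

```text
[[0.043, 0.022], [0.04, 0.026], [0.038, 0.03], [0.035, 0.033], [0.032, 0.036], [0.028, 0.039], [0.024, 0.042], [0.02, 0.044], [0.016, 0.045], [0.012, 0.047], [0.008, 0.048], [0.003, 0.048], [-0.001, 0.048], [-0.006, 0.048], [-0.01, 0.047], [-0.014, 0.046]]
```

Request:
{"api": "move_arm", "payload": {
  "steps": [
    [0, 0, 0, -0.007, 0.015, 0.041, 0.085],
    [0, 0, 0, -0.007, 0.015, 0.041, 0.085],
    [0, 0, 0, -0.007, 0.015, 0.041, 0.085],
    [0, 0, 0, -0.007, 0.015, 0.041, 0.085],
    [0, 0, 0, -0.007, 0.015, 0.041, 0.085]
  ]
}}

```text
clock: 2.25
eef_pos: [241.4, -512.3, 438.1]
tool_rot: [3.141, -0.0, 0.44]
force: [1.0, -0.0, 0.6]
width: 85.0
gripper_force: 0.0
```

Request:
{"api": "move_arm", "payload": {
  "steps": [
    [0, 0, 0, -0.007, 0.015, 0.041, 0.085],
    [0, 0, 0, -0.007, 0.015, 0.041, 0.085],
    [0, 0, 0, -0.007, 0.012, 0.041, 0.085],
    [0, 0, 0, 0, 0, 0.02, 0.085]
  ]
}}

```text
clock: 2.65
eef_pos: [220.0, -470.3, 584.3]
tool_rot: [3.135, -0.0, 0.439]
force: [0.4, -0.5, 0.7]
width: 85.3
gripper_force: 0.0
```

```bash
python3 - <<'E'
import numpy as np
a=np.radians(np.linspace(-65,20,16)); r=np.interp(np.degrees(a),[-65,-30,20],[519,420,450]); p=np.c_[r*np.cos(a),r*np.sin(a),np.interp(np.degrees(a),[-65,-40],[584,530])]
print(p[-1]);print(np.round(np.diff(p,axis=0)/1000,3).tolist())
E
```

```text
[422.86167935 153.9090645  530.        ]
[[0.037, 0.038, -0.012], [0.032, 0.04, -0.012], [0.027, 0.042, -0.012], [0.021, 0.044, -0.012], [0.016, 0.044, -0.005], [0.01, 0.044, 0.0], [0.02, 0.037, 0.0], [0.019, 0.037, 0.0], [0.016, 0.04, 0.0], [0.012, 0.041, 0.0], [0.007, 0.042, 0.0], [0.003, 0.043, 0.0], [-0.001, 0.044, 0.0], [-0.005, 0.044, 0.0], [-0.01, 0.043, 0.0]]
```

Request:
{"api": "move_arm", "payload": {
  "steps": [
    [0, 0, 5, 0.034, 0.034, -0.012, 0.085],
    [0, 0, 5, 0.03, 0.037, -0.012, 0.085],
    [0, 0, 5, 0.025, 0.04, -0.012, 0.085],
    [0, 0, 5, 0.02, 0.043, -0.012, 0.085],
    [0, 0, 5, 0.016, 0.044, -0.005, 0.085]
  ]
}}

```text
clock: 3.15
eef_pos: [346.2, -270.9, 525.2]
tool_rot: [-3.14, -0.0, 0.88]
force: [1.5, 0.7, 0.5]
width: 84.9
gripper_force: 0.0
```

Request:
{"api": "move_arm", "payload": {
  "steps": [
    [0, 0, 5, 0.01, 0.044, 0, 0.085],
    [0, 0, 5, 0.02, 0.037, 0, 0.085],
    [0, 0, 5, 0.019, 0.037, 0, 0.085],
    [0, 0, 5, 0.016, 0.04, 0, 0.085],
    [0, 0, 5, 0.012, 0.041, 0, 0.085]
  ]
}}

```text
clock: 3.65
eef_pos: [423.2, -72.6, 526.4]
tool_rot: [3.141, -0.0, 1.316]
force: [1.2, -0.4, -0.3]
width: 84.8
gripper_force: 0.0
```

Request:
{"api": "move_arm", "payload": {
  "steps": [
    [0, 0, 5, 0.007, 0.042, 0, 0.085],
    [0, 0, 5, 0.003, 0.043, 0, 0.085],
    [0, 0, 5, -0.001, 0.044, 0, 0.085],
    [0, 0, 5, -0.005, 0.044, 0, 0.085],
    [0, 0, 4, -0.01, 0.043, 0, 0.085]
  ]
}}

```text
clock: 4.15
eef_pos: [416.5, 143.5, 526.4]
tool_rot: [3.141, -0.0, 1.734]
force: [1.5, 0.5, -0.5]
width: 85.0
gripper_force: 0.0
```

Request:
{"api": "move_arm", "payload": {
  "steps": [
    [1.28, -7.9, 0, 0.003, 0.004, -0.045, 0.085],
    [1.28, -7.9, 0, 0.003, 0.004, -0.045, 0.085],
    [1.28, -7.9, 0, 0.003, 0.004, -0.045, 0.085],
    [1.28, -7.9, 0, 0.003, 0.004, -0.045, 0.085],
    [1.28, -7.9, 0, 0.003, 0.004, -0.045, 0.085]
  ]
}}

```text
clock: 4.65
eef_pos: [435.6, 144.6, 364.8]
tool_rot: [2.642, 0.033, 1.697]
force: [1.4, -2.8, 0.1]
width: 85.0
gripper_force: 0.0
```

Request:
{"api": "move_arm", "payload": {
  "steps": [
    [0, 0, 0, 0.003, 0.004, -0.045, 0.06],
    [0, 0, 0, 0.003, 0.004, -0.045, 0.045],
    [0, 0, 0, 0.003, 0.005, -0.045, 0.045],
    [0, 0, 0, 0, 0, 0, 0.045]
  ]
}}

```text
clock: 5.05
eef_pos: [446.4, 146.3, 280.6]
tool_rot: [2.644, 0.046, 1.685]
force: [0.1, 0.2, 0.3]
width: 44.7
gripper_force: 0.0
```

```bash
python3 - <<'E'
from h import *
s=telemetry.read_state(); print(s["eef_pos"],s["tool_rot"],s["qpos"],s["width"])
im,d=eyes.get_image("wrist"); cv2.imwrite("pics/w1.png",im)
c,M,p=cam("wrist"); print(p,M[:,2])
pts("wrist",["staple","pin_knob","pin_tip","pin","lid_grip"])
P=cloud("wrist",d)
for k in finder.cut_out("wrist","pin_knob")[:1]:
    m=k["mask"]; Q=P[m]; print(k["confidence"],np.nanmedian(Q,0),np.mean(np.nonzero(m),1),m.sum())
E
```

```text
[446.43709293 146.27127421 280.58098304] [2.64448639 0.04628353 1.68471739] [ 0.00252207  0.17334611 -0.64576152  2.33137706  1.0301537   0.43682425
 -1.39102787] 44.663384858983704
[369.81669829 222.11439909 403.79195451] [ 0.49219203 -0.28638136 -0.82202963]
wrist staple [(0.58, [531.0, 156.0, 67.0])]
wrist pin_knob [(0.85, [526.0, 192.0, 71.0])]
wrist pin_tip [(0.63, [539.0, 125.0, 72.0])]
wrist pin [(0.92, [531.0, 153.0, 70.0])]
wrist lid_grip [(0.77, [602.0, 170.0, 122.0])]
0.94 [528.69156513 183.02203716  78.87356334] [183.27590221 297.15948778] 859
```

View pics/w1.png

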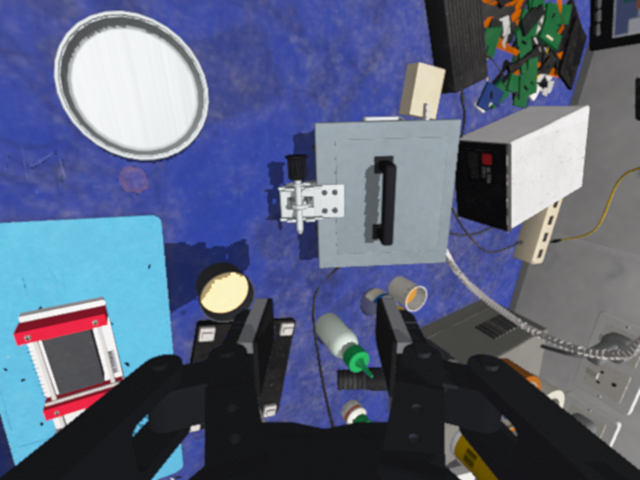

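The wrist picture shows the hasp at (310,205), the pin's black knob up-left at (297,168), the handle at (385,200) and the dish at (132,85). The network points agree within 3 mm. I'll use about 30° tilt, because the elbow was near its limit.

```bash
cat >> h.py <<'E'
def goal(yaw,tilt):
    # tool z = -(box z leaning `tilt`), tool y along box x
    y=np.radians(yaw);t=np.radians(tilt)
    z=np.array([np.sin(t)*np.cos(y),np.sin(t)*np.sin(y),-np.cos(t)])
    X=np.array([-np.sin(y),np.cos(y),0]); return np.c_[X,np.cross(z,X),z]
def togo(G,pos):
    s=telemetry.read_state(); C=R.from_euler('xyz',s["tool_rot"])
    rv=np.degrees((R.from_matrix(G)*C.inv()).as_rotvec())
    print("turn",np.round(rv,1),"shift",np.round(pos-s["eef_pos"],1))
E
python3 - <<'E'
from h import *
G=goal(9.3,32); k=np.array([525.5,190,69.5])
print(G)
togo(G,k-60*G[:,2]); togo(G,k+8*G[:,2])
E
```

```text
[[-0.16160382  0.83690111  0.52295386]
 [ 0.98685572  0.13704781  0.08563698]
 [ 0.          0.52991926 -0.8480481 ]]
turn [ 2.9 -2.7  3. ] shift [  45.6   38.1 -164.4]
turn [ 2.9 -2.7  3. ] shift [  81.1   43.9 -222.1]
```

Request:
{"api": "move_arm", "payload": {
  "steps": [
    [0, 0, 0, 0.012, 0.01, -0.041, 0.045],
    [0, 0, 0, 0.012, 0.01, -0.041, 0.045],
    [0.9, -0.9, 1, 0.011, 0.009, -0.041, 0.045],
    [1, -0.9, 1, 0.011, 0.009, -0.041, 0.045],
    [1, -0.9, 1, 0, 0, 0, 0.045]
  ]
}}

```text
clock: 5.9
eef_pos: [481.9, 164.9, 173.7]
tool_rot: [2.601, 0.026, 1.712]
force: [0.6, -1.1, 0.4]
width: 45.3
gripper_force: 0.0
```

```bash
python3 - <<'E'
from h import *
s=telemetry.read_state(); print(s["qpos"],s["qd"].max())
im,d=eyes.get_image("wrist"); cv2.imwrite("pics/w2.png",im)
pts("wrist",["staple","pin_knob","pin_tip","pin","lid_grip","dish_floor"])
G=goal(9.3,32); k=np.array([525.5,190,69.5])
togo(G,k-60*G[:,2]); togo(G,k+8*G[:,2])
E
```

```text
[-0.12824559  0.48036569 -0.56198166  2.43287112  1.97709591  0.53472071
 -2.33042152] 0.8240990681240927
wrist staple [(0.59, [529.0, 154.0, 69.0]), (0.3, [387.0, 246.0, 4.0])]
wrist pin_knob [(0.95, [522.0, 188.0, 71.0])]
wrist pin_tip [(0.73, [538.0, 120.0, 69.0])]
wrist pin [(0.71, [527.0, 149.0, 69.0])]
wrist lid_grip [(0.57, [599.0, 163.0, 123.0])]
wrist dish_floor [(0.56, [388.0, 240.0, 5.0])]
turn [ 1.7 -0.5  1.4] shift [ 11.6  20.8 -57.3]
turn [ 1.7 -0.5  1.4] shift [  47.1   26.6 -114.9]
```

View pics/w2.png

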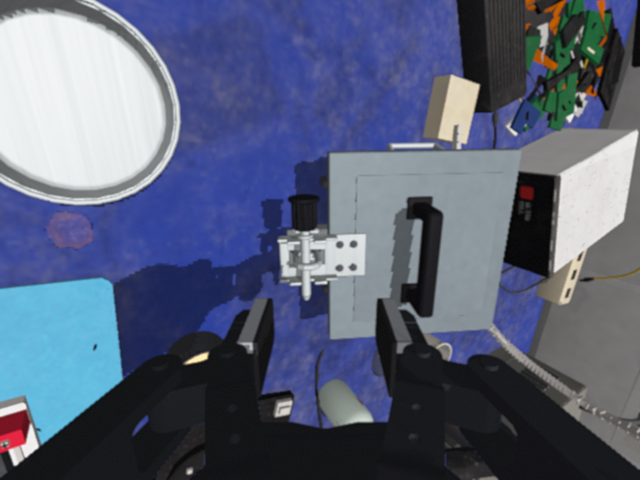

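Picture: knob at (304,212) left of the hasp, rod through the staple; the fingers span the free side. The wrist is near a singular pose, so I'll reduce the tilt to 27°.

```bash
python3 - <<'E'
from h import *
G=goal(9.3,27); k=np.array([524.5,189.5,70])
togo(G,k-45*G[:,2]); togo(G,k+7*G[:,2])
E
```

```text
turn [0.9 4.5 1.3] shift [ 21.8  22.1 -67.6]
turn [0.9 4.5 1.3] shift [  45.1   26.  -113.9]
```

Request:
{"api": "move_arm", "payload": {
  "steps": [
    [0.3, 1.5, 0.4, 0.007, 0.007, -0.017, 0.045],
    [0.3, 1.5, 0.5, 0.007, 0.007, -0.017, 0.045],
    [0.3, 1.5, 0.4, 0.008, 0.008, -0.017, 0.045],
    [0, 0, 0, 0, 0, -0.016, 0.045],
    [0, 0, 0, 0, 0, 0, 0.045]
  ]
}}

```text
clock: 6.75
eef_pos: [503.7, 185.7, 108.4]
tool_rot: [2.675, 0.0, 1.733]
force: [-1.0, -0.3, 0.1]
width: 44.9
gripper_force: 0.0
```

```bash
python3 - <<'E'
from h import *
s=telemetry.read_state(); print(s["qpos"],s["qd"].max())
im,d=eyes.get_image("wrist")
pts("wrist",["staple","pin_knob"])
G=goal(9.3,27); k=np.array([524.5,189.5,70])
togo(G,k-45*G[:,2]); togo(G,k+7*G[:,2])
E
```

```text
[-0.11654858  0.65487237 -0.56106479  2.35600337  2.04881582  0.54726302
 -2.33869779] 0.041976859230027995
wrist staple [(0.57, [530.0, 152.0, 67.0])]
wrist pin_knob [(0.89, [524.0, 187.0, 71.0])]
turn [ 0.  -0.1 -0. ] shift [ 0.5  0.3 -0.1]
turn [ 0.  -0.1 -0. ] shift [ 23.8   4.1 -46.5]
```

Request:
{"api": "move_arm", "payload": {
  "steps": [
    [0, 0, 0, 0.008, 0.001, -0.016, 0.045],
    [0, 0, 0, 0.008, 0.001, -0.015, 0.045],
    [0, 0, 0, 0.0075, 0.001, -0.015, 0.045],
    [0, 0, 0, 0, 0, 0, 0.045]
  ]
}}

```text
clock: 7.3
eef_pos: [527.8, 188.5, 63.0]
tool_rot: [2.673, 0.001, 1.733]
force: [0.0, -1.0, 0.2]
width: 44.7
gripper_force: 0.0
```

Request:
{"api": "move_arm", "payload": {
  "steps": [
    [0, 0, 0, 0, 0, 0, 0.01],
    [0, 0, 0, 0, 0, 0, 0.01],
    [0, 0, 0, 0, 0, 0, 0.01],
    [0, 0, 0, 0, 0, 0, 0.01],
    [0, 0, 0, 0, 0, 0, 0.01]
  ]
}}

```text
clock: 7.8
eef_pos: [527.4, 189.1, 64.1]
tool_rot: [2.672, 0.0, 1.734]
force: [-1.5, 0.1, 4.8]
width: 14.2
gripper_force: 59.0
```

Request:
{"api": "move_arm", "payload": {
  "steps": [
    [0, 0, 0, -0.0016, 0.0099, 0, 0.01],
    [0, 0, 0, -0.0016, 0.0099, 0, 0.01],
    [0, 0, 0, 0, 0, 0, 0.01]
  ]
}}

```text
clock: 8.1
eef_pos: [523.2, 212.6, 63.6]
tool_rot: [2.673, -0.003, 1.739]
force: [-2.1, 2.9, 3.4]
width: 14.4
gripper_force: 58.8
```

```bash
python3 - <<'E'
from h import *
im,d=eyes.get_image("wrist"); cv2.imwrite("pics/w3.png",im[150:480,140:540])
pts("wrist",["staple","pin_knob","pin_tip","lid_grip"])
E
```

```text
wrist staple []
wrist pin_knob [(0.56, [521.0, 212.0, 69.0])]
wrist pin_tip []
wrist lid_grip []
```

View pics/w3.png

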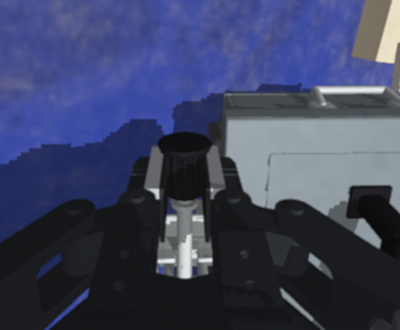

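The knob is held between the pads at (185,165) in the crop and has moved with the pull. I'll keep drawing it out.

Request:
{"api": "move_arm", "payload": {
  "steps": [
    [0, 0, 0, -0.0025, 0.0148, 0, 0.01],
    [0, 0, 0, -0.0025, 0.0148, 0, 0.01],
    [0, 0, 0, -0.0025, 0.0148, 0, 0.01],
    [0, 0, 0, -0.0025, 0.0148, 0, 0.01],
    [0, 0, 0, -0.0025, 0.0148, 0, 0.01]
  ]
}}

```text
clock: 8.85
eef_pos: [511.9, 281.7, 62.8]
tool_rot: [2.674, 0.002, 1.731]
force: [0.3, -0.8, -1.2]
width: 14.7
gripper_force: 58.7
```

```bash
python3 - <<'E'
from h import *
print(telemetry.read_state()["qpos"])
im,d=eyes.get_image("scene");cv2.imwrite("pics/s2.png",cv2.resize(im[140:340,260:460],(600,600)))
pts("scene",["staple","pin_knob","pin_tip","lid_grip","dish_floor"])
im,d=eyes.get_image("top")
pts("top",["pin_knob","pin_tip","lid_grip","dish_floor"])
im,d=eyes.get_image("wrist")
pts("wrist",["pin_knob","pin_tip"])
E
```

```text
[-0.3079815   0.79668209 -0.56589399  2.22944038  1.95207311  0.65669408
 -2.37063039]
scene staple [(0.62, [618.0, 167.0, 95.0])]
scene pin_knob [(0.47, [512.0, 282.0, 70.0])]
scene pin_tip []
scene lid_grip [(0.71, [605.0, 167.0, 121.0])]
scene dish_floor [(0.86, [385.0, 242.0, 3.0])]
top pin_knob [(0.51, [508.0, 280.0, 68.0])]
top pin_tip [(0.56, [519.0, 211.0, 68.0])]
top lid_grip [(0.83, [605.0, 160.0, 121.0])]
top dish_floor []
wrist pin_knob [(0.77, [511.0, 282.0, 69.0])]
wrist pin_tip []
```

View pics/s2.png

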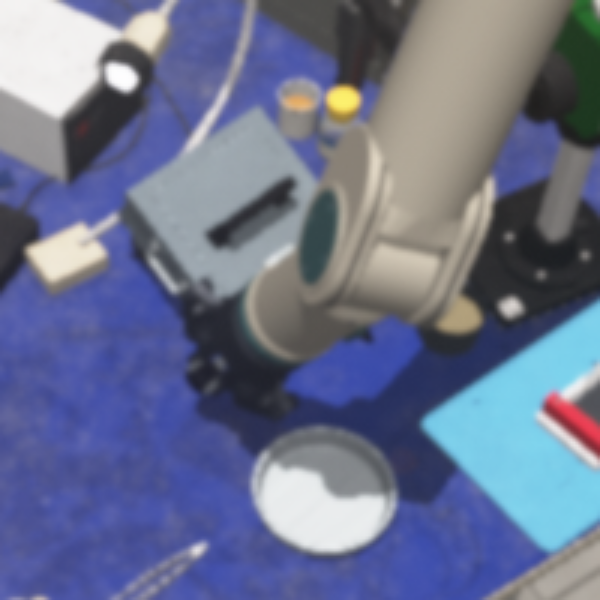

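Request:
{"api": "move_arm", "payload": {
  "steps": [
    [-0.9, 5.3, 0, -0.005, 0, 0.035, 0.01],
    [-0.9, 5.3, 0, -0.03, -0.004, 0.02, 0.01],
    [-0.9, 5.3, 0, -0.032, -0.005, 0, 0.01],
    [-0.9, 5.3, 0, -0.032, -0.005, 0, 0.01],
    [-0.8, 5.3, 0, -0.031, -0.004, 0, 0.01]
  ]
}}

```text
clock: 10.05
eef_pos: [394.1, 256.6, 92.9]
tool_rot: [3.075, 0.03, 1.741]
force: [0.2, -0.3, -0.9]
width: 14.6
gripper_force: 58.7
```

```bash
python3 - <<'E'
from h import *
print(telemetry.read_state()["qpos"])
for n in ("scene","top","wrist"):
    im,d=eyes.get_image(n); pts(n,["pin_knob","pin_tip","dish_floor"])
    if n=="wrist": cv2.imwrite("pics/w4.png",im)
togo(goal(9.3,0),np.array([382,264,100]))
E
```

```text
[-0.23083918  0.6805637  -0.66533879  2.16215961  0.94093714  0.58338947
 -1.44322663]
scene pin_knob [(0.62, [394.0, 259.0, 101.0]), (0.52, [399.0, 410.0, 1.0])]
scene pin_tip []
scene dish_floor [(0.59, [384.0, 242.0, 4.0]), (0.21, [398.0, 410.0, -1.0])]
top pin_knob []
top pin_tip [(0.53, [629.0, -45.0, -3.0])]
top dish_floor []
wrist pin_knob [(0.67, [397.0, 258.0, 100.0]), (0.3, [388.0, 244.0, 6.0])]
wrist pin_tip []
wrist dish_floor [(0.89, [385.0, 243.0, 5.0])]
turn [ 1.1  4.2 -0.4] shift [-13.5   7.4   8. ]
```

View pics/w4.png

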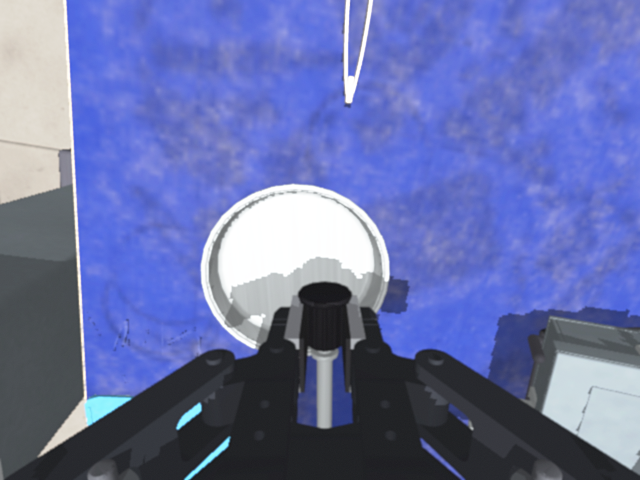

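Picture: the pin is held straight, knob at (325,315), dish at (297,265) below and slightly behind. I'll straighten the tool, shift, then lower.

Request:
{"api": "move_arm", "payload": {
  "steps": [
    [0.5, 2.1, -0.2, -0.006, 0.004, 0, 0.01],
    [0.6, 2.1, -0.2, -0.007, 0.004, 0, 0.01],
    [0, 0, 0, 0, 0, -0.02, 0.01],
    [0, 0, 0, 0, 0, -0.02, 0.01],
    [0, 0, 0, 0, 0, 0, 0.01]
  ]
}}

```text
clock: 11.15
eef_pos: [381.5, 263.5, 50.4]
tool_rot: [-3.139, 0.001, 1.734]
force: [-0.2, 0.2, -0.4]
width: 14.2
gripper_force: 58.7
```

```bash
python3 - <<'E'
from h import *
for n in ("scene","wrist"):
    im,d=eyes.get_image(n); pts(n,["pin_knob","pin_tip","dish_floor"])
togo(goal(9.3,0),np.array([382,264,14]))
E
```

```text
scene pin_knob [(0.64, [378.0, 269.0, 57.0])]
scene pin_tip []
scene dish_floor [(0.73, [385.0, 239.0, 5.0]), (0.72, [381.0, 267.0, 56.0])]
wrist pin_knob [(0.64, [384.0, 265.0, 62.0])]
wrist pin_tip []
wrist dish_floor []
turn [-0.1  0.  -0. ] shift [ -0.8  -0.7 -38.7]
```

Request:
{"api": "move_arm", "payload": {
  "steps": [
    [0, 0, 0, 0, -0.001, -0.015, 0.01],
    [0, 0, 0, 0, 0, -0.012, 0.01],
    [0, 0, 0, 0, 0, -0.009, 0.01],
    [0, 0, 0, 0, 0, 0, 0.01]
  ]
}}

```text
clock: 11.95
eef_pos: [382.1, 263.3, 15.4]
tool_rot: [-3.141, -0.0, 1.734]
force: [0.1, -0.1, 0.1]
width: 14.2
gripper_force: 58.7
```

Request:
{"api": "move_arm", "payload": {
  "steps": [
    [0, 0, 0, 0, 0, 0, 0.018],
    [0, 0, 0, 0, 0, 0, 0.024],
    [0, 0, 0, 0, 0, 0, 0.03],
    [0, 0, 0, 0, 0, 0, 0.032],
    [0, 0, 0, 0, 0, 0, 0.032]
  ]
}}

```text
clock: 12.45
eef_pos: [382.6, 263.6, 16.3]
tool_rot: [3.141, -0.001, 1.734]
force: [-0.3, -0.7, 0.1]
width: 31.9
gripper_force: 0.0
```

Request:
{"api": "move_arm", "payload": {
  "steps": [
    [0, 0, 0, 0, 0, 0.02, 0.032],
    [0, 0, 0, 0, 0, 0.035, 0.032],
    [0, 0, 0, 0, 0, 0.045, 0.032],
    [0, 0, 0, 0.01, 0, 0.045, 0.06],
    [0, 0, 0, 0.01, 0, 0.045, 0.085]
  ]
}}

```text
clock: 12.95
eef_pos: [402.0, 263.2, 207.9]
tool_rot: [-3.141, -0.001, 1.735]
force: [1.2, -0.1, -0.9]
width: 60.2
gripper_force: 0.0
```

```bash
python3 - <<'E'
from h import *
for n in ("scene","top","wrist"):
    im,d=eyes.get_image(n); pts(n,["pin_knob","pin_tip","dish_floor"])
    if n=="wrist": cv2.imwrite("pics/w5.png",im)
pts("scene",["lid_grip"]);print(telemetry.read_state()["qpos"])
G=goal(9.3,25);k=np.array([604,163,121.5])
togo(G,k-60*G[:,2]);togo(G,k+19*G[:,2])
E
```

```text
scene pin_knob [(0.44, [621.0, 168.0, 97.0]), (0.43, [382.0, 268.0, 15.0])]
scene pin_tip [(0.47, [395.0, 200.0, 5.0])]
scene dish_floor [(0.66, [386.0, 242.0, 4.0])]
top pin_knob [(0.36, [382.0, 262.0, 15.0])]
top pin_tip [(0.59, [705.0, -14.0, 1.0])]
top dish_floor [(0.73, [385.0, 240.0, 2.0]), (0.59, [531.0, 150.0, 70.0])]
wrist pin_knob [(0.85, [383.0, 269.0, 13.0])]
wrist pin_tip [(0.78, [397.0, 199.0, 7.0])]
wrist dish_floor [(0.95, [386.0, 239.0, 6.0])]
scene lid_grip [(0.75, [605.0, 166.0, 122.0])]
[-0.0135323   0.57161459 -0.92677593  1.98917641  0.59517724  0.87818863
 -1.10039102]
turn [  4.  -24.7  -0.1] shift [ 176.9 -104.6  -29.6]
turn [  4.  -24.7  -0.1] shift [ 209.9  -99.2 -101.2]
```

View pics/w5.png

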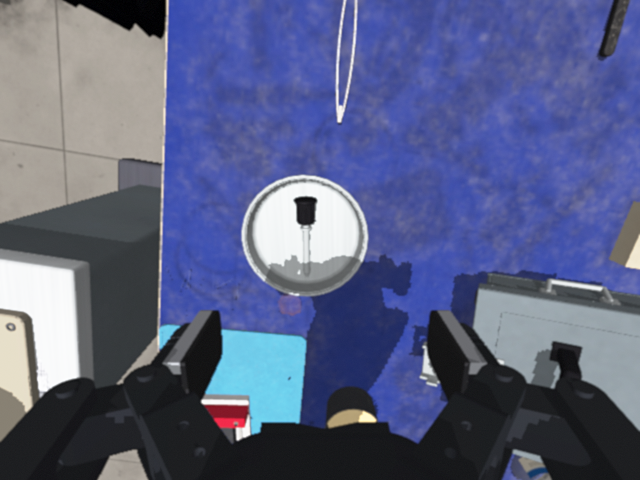

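The pin lies in the dish: knob at (306,208), tip at (307,275), both inside the rim. Next, the lid.

Request:
{"api": "move_arm", "payload": {
  "steps": [
    [0.8, -5, 0, 0.035, -0.021, -0.006, 0.085],
    [0.8, -5, 0, 0.035, -0.021, -0.006, 0.085],
    [0.8, -5, 0, 0.035, -0.021, -0.006, 0.085],
    [0.8, -5, 0, 0.036, -0.021, -0.006, 0.085],
    [0.8, -4.7, 0, 0.036, -0.021, -0.006, 0.085]
  ]
}}

```text
clock: 14.1
eef_pos: [578.0, 159.0, 176.4]
tool_rot: [2.708, 0.0, 1.733]
force: [1.9, -0.6, -0.4]
width: 85.0
gripper_force: 0.0
```

Request:
{"api": "move_arm", "payload": {
  "steps": [
    [0, 0, 0, 0, 0, 0, 0.085]
  ]
}}

```text
clock: 14.2
eef_pos: [578.6, 154.2, 174.9]
tool_rot: [2.711, 0.007, 1.727]
force: [-0.2, 0.7, -0.5]
width: 85.2
gripper_force: 0.0
```

```bash
python3 - <<'E'
from h import *
im,d=eyes.get_image("wrist"); cv2.imwrite("pics/w6.png",im)
pts("wrist",["lid_grip","lid"]);print(telemetry.read_state()["qpos"])
G=goal(9.3,25);k=np.array([604,164,121.5])
togo(G,k-60*G[:,2]);togo(G,k+16*G[:,2])
E
```

```text
wrist lid_grip [(0.78, [598.0, 169.0, 123.0])]
wrist lid [(0.83, [624.0, 170.0, 93.0])]
[ 4.45600975e-04  5.40630037e-01 -5.26043432e-01  2.12499852e+00
  1.31885846e+00  3.72789296e-01 -1.46259619e+00]
turn [ 0.  -0.3 -0. ] shift [ 2.4 -1.5 -0.6]
turn [ 0.  -0.3 -0. ] shift [ 34.1   3.7 -69.5]
```

View pics/w6.png

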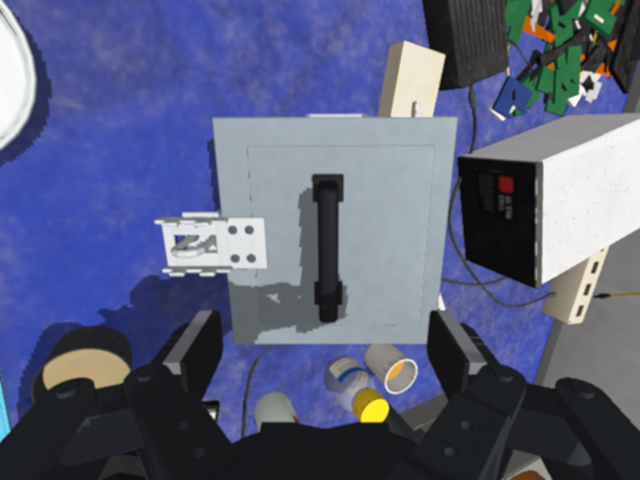

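Handle at (328,245), centred between the fingers, and the staple at (190,245) is free of the pin. I'll grip it.

Request:
{"api": "move_arm", "payload": {
  "steps": [
    [0, 0, 0, 0.009, 0.0015, -0.018, 0.085],
    [0, 0, 0, 0.009, 0.0015, -0.018, 0.085],
    [0, 0, 0, 0.009, 0.0015, -0.018, 0.085],
    [0, 0, 0, 0.0065, 0.0005, -0.015, 0.085],
    [0, 0, 0, 0, 0, 0, 0.085]
  ]
}}

```text
clock: 14.85
eef_pos: [609.9, 166.6, 105.9]
tool_rot: [2.713, -0.001, 1.734]
force: [-0.6, -0.2, -0.2]
width: 84.8
gripper_force: 0.0
```

Request:
{"api": "move_arm", "payload": {
  "steps": [
    [0, 0, 0, 0, 0, 0, 0.04],
    [0, 0, 0, 0, 0, 0, 0.0],
    [0, 0, 0, 0, 0, 0, 0.0],
    [0, 0, 0, 0, 0, 0, 0.0],
    [0, 0, 0, 0, 0, 0, 0.0]
  ]
}}

```text
clock: 15.35
eef_pos: [610.7, 165.2, 108.1]
tool_rot: [2.71, 0.0, 1.733]
force: [-6.0, -1.3, 1.8]
width: 11.9
gripper_force: 6.3
```

Request:
{"api": "move_arm", "payload": {
  "steps": [
    [0, 0, 0, 0, 0, 0, 0.0],
    [0, 0, 0, 0, 0, 0, 0.0]
  ]
}}

```text
clock: 15.55
eef_pos: [610.7, 165.2, 108.3]
tool_rot: [2.709, 0.001, 1.733]
force: [-2.6, -1.7, 5.2]
width: 10.7
gripper_force: 59.4
```

Request:
{"api": "move_arm", "payload": {
  "steps": [
    [0, 0, 0, -0.0025, -0.0004, 0.0054, 0.0],
    [0, 0, 0, -0.0042, -0.0007, 0.0091, 0.0],
    [0, 0, 0, -0.005, -0.0008, 0.0109, 0.0],
    [0, 0, 0, -0.005, -0.0008, 0.0109, 0.0],
    [0, 0, 0, -0.005, -0.0008, 0.0109, 0.0]
  ]
}}

```text
clock: 16.05
eef_pos: [587.8, 161.3, 154.7]
tool_rot: [2.712, 0.001, 1.733]
force: [-0.8, 0.2, -2.9]
width: 10.5
gripper_force: 59.3
```

Request:
{"api": "move_arm", "payload": {
  "steps": [
    [0, 0, 0, -0.005, -0.0008, 0.0109, 0.0],
    [0, 0, 0, 0, 0, 0, 0.0]
  ]
}}

```text
clock: 16.25
eef_pos: [583.4, 160.9, 166.6]
tool_rot: [2.71, 0.0, 1.733]
force: [-0.3, 0.4, -2.7]
width: 10.6
gripper_force: 59.3
```

```bash
python3 - <<'E'
from h import *
s=telemetry.read_state();print(s["qpos"],s["force"])
for n in ("scene","top"):
    im,d=eyes.get_image(n); pts(n,["lid_grip"])
togo(goal(0,0),np.array([535,352,130]))
E
```

```text
[-0.0317915   0.55750653 -0.47547063  2.11950152  1.36055574  0.34755633
 -1.50039216] [-0.28764565  0.41240184 -2.73578679]
scene lid_grip [(0.85, [579.0, 160.0, 180.0]), (0.42, [384.0, 267.0, 18.0])]
top lid_grip [(0.95, [575.0, 156.0, 180.0])]
turn [-1.9 24.6 -9.1] shift [-48.7 191.5 -34.9]
```

Request:
{"api": "move_arm", "payload": {
  "steps": [
    [0, 0, 0, -0.015, 0.025, 0.005, 0.0],
    [0, 0, 0, -0.015, 0.035, 0, 0.0],
    [-0.5, 5, -2, -0.005, 0.035, 0, 0.0],
    [-0.5, 5, -2, -0.005, 0.035, 0, 0.0],
    [-0.5, 5, -2, -0.005, 0.035, 0, 0.0]
  ]
}}

```text
clock: 16.95
eef_pos: [542.2, 314.9, 170.7]
tool_rot: [2.946, 0.002, 1.635]
force: [2.1, 0.5, -4.2]
width: 10.5
gripper_force: 59.3
```

Request:
{"api": "move_arm", "payload": {
  "steps": [
    [-0.4, 5, -2, -0.003, 0.027, 0, 0.0],
    [0, 4.6, -1.1, 0, 0, 0, 0.0],
    [0, 0, 0, 0, 0, 0, 0.0]
  ]
}}

```text
clock: 17.25
eef_pos: [542.8, 340.5, 169.3]
tool_rot: [3.109, 0.002, 1.578]
force: [1.3, -1.2, -3.4]
width: 11.0
gripper_force: 59.4
```

```bash
python3 - <<'E'
from h import *
s=telemetry.read_state();print(s["qpos"],s["force"])
for n in ("scene","top","wrist"):
    im,d=eyes.get_image(n); pts(n,["lid_grip"])
    if n=="top":
        cv2.imwrite("pics/t7.png",cv2.resize(im[100:360,120:420],(600,520)))
    Q=cloud(n,d)[finder.cut_out(n,"lid")[0]["mask"]] ; Q=Q[np.isfinite(Q[:,0])]
    A=Q[np.abs(Q[:,2]-np.median(Q[:,2]))<12]
    co=np.linalg.lstsq(np.c_[A[:,:2],np.ones(len(A))],A[:,2],rcond=None)[0];print(n,"slope",co,np.nanmedian(Q,0),Q.min(0),Q.max(0))
togo(goal(0,0),np.array([535,352,130]))
E
```

```text
[-0.19470901  0.77011655 -0.73443463  1.62119512  0.63116028  0.97381006
 -1.14008179] [ 1.25033564 -1.22371471 -3.42446885]
scene lid_grip [(0.64, [546.0, 342.0, 187.0])]
scene slope [ 2.95177355e-02 -2.20003828e-03  1.41033368e+02] [524.43098839 358.86303665 156.10105259] [433.91854308 255.53314016   0.75674839] [626.27557505 422.4008377  256.89007714]
top lid_grip [(0.9, [541.0, 335.0, 184.0])]
top slope [ 2.10536615e-02 -3.07894783e-03  1.46335803e+02] [498.00720342 342.33100168 155.81121508] [430.21237412 254.22886599  -6.52181165] [565.3840713  418.55514221 332.63249712]
wrist lid_grip [(0.89, [535.0, 343.0, 188.0])]
wrist slope [ 2.46285755e-02 -1.99173657e-02  1.53109036e+02] [538.40536212 371.97103999 159.27712451] [320.34803148 126.12002876  -1.7376828 ] [707.34897059 422.72071562 246.30074854]
turn [ 0.2  2.  -0.7] shift [ -5.   11.4 -41.3]
```

View pics/t7.png

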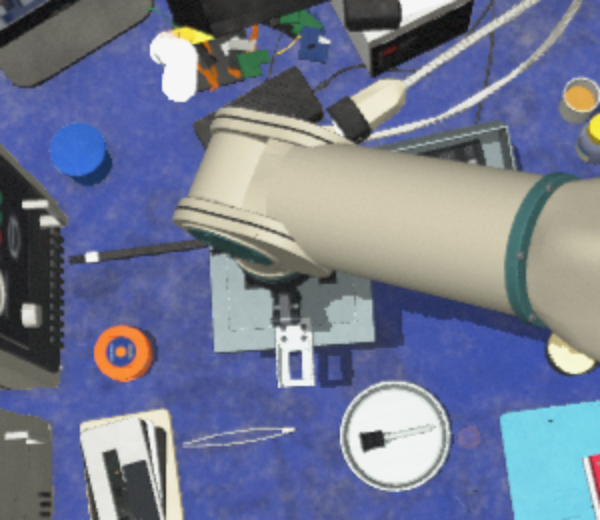

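Top view: the lid is held nearly flat with clear bench under it. The brush is to the left at (80-200,250), the tweezers are in front of it and the pin is in the dish at (395,437). I'll shift slightly and lower.

Request:
{"api": "move_arm", "payload": {
  "steps": [
    [0.2, 2, -0.7, -0.008, 0.013, -0.01, 0.0],
    [0, 0, 0, 0, 0, -0.03, 0.0],
    [0, 0, 0, 0, 0, -0.03, 0.0],
    [0, 0, 0, 0, 0, -0.03, 0.0],
    [0, 0, 0, 0, 0, -0.015, 0.0]
  ]
}}

```text
clock: 18.2
eef_pos: [530.5, 353.3, 52.6]
tool_rot: [-3.136, 0.001, 1.57]
force: [-0.9, 0.4, -2.5]
width: 10.4
gripper_force: 59.3
```

Request:
{"api": "move_arm", "payload": {
  "steps": [
    [0, 0, 0, 0, 0, -0.007, 0.0],
    [0, 0, 0, 0, 0, 0, 0.0]
  ]
}}

```text
clock: 18.4
eef_pos: [531.9, 354.3, 48.4]
tool_rot: [-3.139, -0.001, 1.57]
force: [-0.6, 0.6, -3.9]
width: 11.0
gripper_force: 59.3
```

```bash
python3 - <<'E'
from h import *
s=telemetry.read_state();print(s["qpos"],s["force"])
for n in ("scene","top","wrist"):
    im,d=eyes.get_image(n); pts(n,["lid_grip"])
togo(goal(0,0),np.array([535,354,28]))
E
```

```text
[-0.26163732  0.92757389 -0.64488942  1.66789469  0.72857983  0.8025681
 -1.24228139] [-0.64036885  0.61471328 -3.94069715]
scene lid_grip [(0.65, [534.0, 359.0, 64.0])]
top lid_grip [(0.71, [532.0, 350.0, 66.0])]
wrist lid_grip [(0.75, [533.0, 357.0, 66.0])]
turn [-0.1  0.   0.1] shift [  2.   -0.3 -22.2]
```

Request:
{"api": "move_arm", "payload": {
  "steps": [
    [0, 0, 0, 0, 0, -0.008, 0.0],
    [0, 0, 0, 0, 0, -0.006, 0.0],
    [0, 0, 0, 0, 0, -0.003, 0.0],
    [0, 0, 0, 0, 0, 0, 0.0]
  ]
}}

```text
clock: 19.1
eef_pos: [531.8, 353.4, 31.0]
tool_rot: [-3.139, -0.0, 1.57]
force: [-0.4, -0.1, -3.4]
width: 10.8
gripper_force: 59.3
```

Request:
{"api": "move_arm", "payload": {
  "steps": [
    [0, 0, 0, 0, 0, -0.002, 0.0],
    [0, 0, 0, 0, 0, -0.001, 0.0],
    [0, 0, 0, 0, 0, 0, 0.0]
  ]
}}

```text
clock: 19.4
eef_pos: [532.3, 353.8, 28.9]
tool_rot: [-3.14, -0.001, 1.57]
force: [-0.1, -0.4, -2.6]
width: 10.7
gripper_force: 59.4
```

Request:
{"api": "move_arm", "payload": {
  "steps": [
    [0, 0, 0, 0, 0, -0.001, 0.0],
    [0, 0, 0, 0, 0, -0.001, 0.0],
    [0, 0, 0, 0, 0, 0, 0.0]
  ]
}}

```text
clock: 19.7
eef_pos: [532.5, 354.1, 28.3]
tool_rot: [-3.141, -0.001, 1.569]
force: [-2.3, -1.5, 5.6]
width: 11.1
gripper_force: 60.6
```

Request:
{"api": "move_arm", "payload": {
  "steps": [
    [0, 0, 0, 0, 0, -0.001, 0.0],
    [0, 0, 0, 0, 0, 0, 0.0]
  ]
}}

```text
clock: 19.9
eef_pos: [532.6, 354.0, 28.3]
tool_rot: [3.141, -0.001, 1.569]
force: [-1.8, -3.3, 12.3]
width: 10.7
gripper_force: 61.5
```

Request:
{"api": "move_arm", "payload": {
  "steps": [
    [0, 0, 0, 0, 0, 0, 0.02],
    [0, 0, 0, 0, 0, 0, 0.04],
    [0, 0, 0, 0, 0, 0, 0.06],
    [0, 0, 0, 0, 0, 0, 0.07],
    [0, 0, 0, 0, 0, 0, 0.07]
  ]
}}

```text
clock: 20.4
eef_pos: [532.3, 353.8, 25.8]
tool_rot: [-3.14, -0.001, 1.57]
force: [0.6, -0.2, 0.3]
width: 69.9
gripper_force: 0.0
```

Request:
{"api": "move_arm", "payload": {
  "steps": [
    [0, 0, 0, 0, 0, 0.015, 0.07],
    [0, 0, 0, 0, 0, 0.03, 0.07],
    [0, 0, 0, -0.01, 0, 0.04, 0.07],
    [0, 0, 0, -0.03, 0, 0.03, 0.07],
    [0, 0, 0, 0, 0, 0, 0.07]
  ]
}}

```text
clock: 20.9
eef_pos: [489.9, 357.4, 146.6]
tool_rot: [3.139, -0.007, 1.574]
force: [0.2, 1.0, 0.3]
width: 69.7
gripper_force: 0.0
```

```bash
python3 - <<'E'
from h import *
print(telemetry.read_state()["eef_pos"])
for n in ("scene","top","wrist"):
    im,d=eyes.get_image(n); pts(n,["lid_grip","pin_knob","pin_tip","dish_floor"])
    if n=="wrist": cv2.imwrite("pics/w8.png",im)
E
```

```text
[489.94990805 357.37780625 146.61214987]
scene lid_grip [(0.56, [535.0, 356.0, 43.0])]
scene pin_knob [(0.49, [382.0, 266.0, 14.0])]
scene pin_tip [(0.55, [394.0, 198.0, 10.0])]
scene dish_floor [(0.84, [389.0, 241.0, 1.0])]
top lid_grip [(0.85, [533.0, 351.0, 45.0]), (0.42, [387.0, 223.0, 7.0])]
top pin_knob [(0.76, [382.0, 264.0, 17.0])]
top pin_tip [(0.5, [393.0, 196.0, 6.0])]
top dish_floor [(0.56, [382.0, 239.0, 7.0]), (0.32, [382.0, 264.0, 17.0])]
wrist lid_grip [(0.61, [529.0, 356.0, 41.0])]
wrist pin_knob [(0.87, [381.0, 266.0, 15.0])]
wrist pin_tip []
wrist dish_floor []
```

View pics/w8.png

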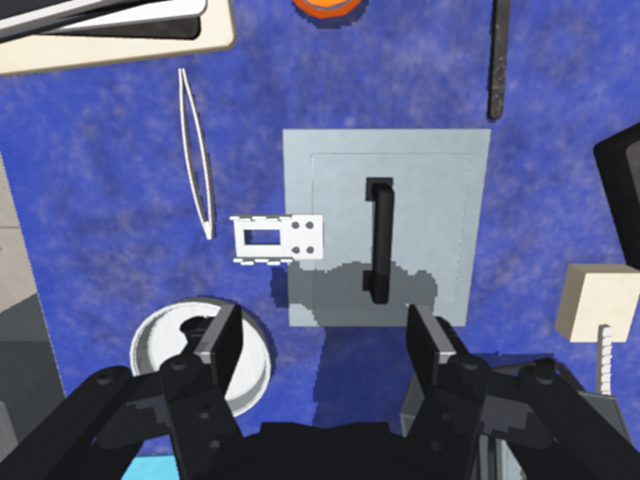

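The lid lies flat at (385,225) with its handle 44 mm up, clear of the tweezers (210,235) and brush (497,110), and the pin is in the dish. Handing in.

```bash
python3 -c "
from h import *
print(ctrl.finish_job())"
```

```text
the job is handed in; nothing more can be done
None
```

The job is handed in: the pin is in the parts dish and the lid lies flat and right way up on the clear bench left of the box, with the gripper released and clear; the final camera check showed nothing else disturbed, but no verdict came back.

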